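# Set and hold the stop arm of a pocket-hole jig

### The job

Get the pocket-hole jig ready for a short board: first slide the flat cover fully home over the bit and screw compartment, since the board will stand on it. Then squeeze the lock button on the head of the telescoping stop arm and draw the arm out until the second long line of its scale (100 mm) is level with the mouth of the sleeve, and finish holding it there against its spring, head gripped and button still squeezed in, so that I can offer up the board before the catch drops. Do not shift the tape measure or the loose board lying on the bench.

Things in the scene. Friction and masses are not known exactly. Their poses are not given: they have to be found in the camera images.
- jig: grey pocket-hole jig 150x350 mm on a plywood board 180x405x12 mm, screwed to the bench, cannot move. Origin on the bench near its middle; x to the back, y to the robot's left along it. At y -145 to -55 mm stand a drill-guide tower (115 mm tall) and a screw clamp. The rest is the wing, top 34 mm over the bench (guide lips 36): compartment and sliding cover in front, stop arm on saddles at the back.
- cover (a joint): travel of the flat black cover (77 x 94 mm, 3.5 mm thick, its top 33.5 mm over the bench) in its grooves along the jig's y: 0 = fully home over the compartment, against an end stop; up to 0.085 m = slid open to +y. Friction about 1.5 N, no latch, stays where it is left.
- cover_pull (a point): top centre of the cover's finger bar, an upright black bar 12 mm thick along the jig's y, 32 mm wide along its x, 21 mm tall over the cover (top 54.5 mm over the bench). Moves with the cover: in the jig's frame x -50 mm, y = 89.5 mm + cover travel.
- stop_arm (a joint): extension (m, along the jig's +y): bare steel bar between the sleeve's mouth and the head's shoulder, 0 to 0.115. Short lines every 10 mm; long lines across the bar 50 and 100 mm from the shoulder, so the second is at the mouth at 0.100. A spring pulls it in with 2 to 3 N. A catch, notched every 5 mm, locks it firmly unless the lock button is in, and drops in again when it is let out.
- head_grip (a point): grip point in the arm's black head, on the arm's axis 70 mm over the bench, level with the button. Jig frame: x 35 mm, y = 90 mm + extension. Head: from 13 mm in front to 15 mm behind this point (20 in front with the button), 52 mm along y (20 mm inward, 32 outward), 51 to 89 mm over the bench. Beyond its outer end a 5 mm stop plate reaches 52 mm to the front and down to 37 mm.
- lock_button (a joint): grey lock button on the front (-x) face of the head, 20 mm wide, 24 mm tall, 7 mm proud: 0 = out (arm locked), 0.0045 m = squeezed fully in toward +x (arm free from 0.0025). Its spring pushes with 5 N, 6.6 N when fully in. Pinching the head from above between its ribbed back and the button squeezes it in.
- sleeve_mouth (a point): top of the sleeve's mouth: outer edge of the black collar where the steel bar comes out, 81.5 mm over the bench. The sleeve is an aluminium tube 26 mm wide, 20 mm tall, fixed. Jig frame: x 35, y 70 mm.
- tape_measure: yellow tape measure, 73 x 85 x 35 mm, lying on the bench beyond the jig's left (+y) end; leave it alone. Origin at its underside.
- offcut_4: small wooden board, 66 x 160 x 18 mm, lying on the bench beyond the jig's right (-y) end; leave it alone. Origin at its underside.

How it is judged:
By the outcome, as a careful person would: the job done as asked, in the order asked, and still so for the second after the job is handed in, while the arm keeps its last pose, push and grip.
It also fails if it takes over 48 s, if anything falls off the work surface, if the arm or the gripper's body presses on something with over 40 N, if the wrist force passes 120 N, or if a joint passes its speed limit or range.

### The arm

A 7-joint arm with a two-finger parallel gripper is mounted at the origin on a cart in front of the work surface, level with it; the furniture and walls round the work are solid. World frame = base frame: x ahead of the robot, y to its left, z up, the work surface at z = 0. Lengths are in mm, angles in rad, forces in N, time in s.
With the tool pointing down it reaches from about 350 to 900 mm from the base axis. Payload 19.9 kg.
Tool frame: the origin (TCP) lies midway between the tips of the shut fingers; the grasp point (between the pads) lies 19 mm behind it; z points along the fingers, y is the line along which they close (so a half turn about z gives the same grasp; the last joint's range is limited). The gripper opens to 94 mm and grips with 3 to 60 N. Pads are 16 mm wide; open, the fingers measure 119 mm over their backs; the gripper's body (75 mm by 177 mm) begins 78 mm behind the grasp point.
Start: joints at [-0.042, 0.417, -0.01, 1.614, 0.005, 1.111, -0.053], TCP at [624.976, 0, 166.125] pointing down, gripper open.
Joint ranges: [-2.81, 2.81], [-0.39, 2.02], [-1.27, 1.25], [0.06, 2.57], [-1.19, 4.33], [0.19, 2], [-2.82, 2.82]. Speed limits (rad/s): [1.89, 1.89, 2.39, 2.39, 3.01, 3.01, 3.01].

### API

Orientations are given as a rotation vector (axis times angle).
In Python, from rig import ctrl gives the robot as it stands.
- The arm moves only by the shell command python3 -m handwheel 'ROWS' [FORCE]. ROWS is JSON, a list of rows, each a list of 5 numbers: the finger opening in mm, from 0 to 94, then the shift along the tool's x, y, z in units of 30 mm (1.0 is 30 mm), then the turn about the tool's z in units of 5 degrees (1.0 is 5 degrees). A call has exactly 8 rows; each row shifts and turns the commanded pose from where the row before left it, along the tool's axes as they then stand; what a row does not reach is not made up. A row lasts 1/12 s, in which the tool goes at most 41.7 mm and 7.16 degrees, less where a joint would pass 70% of its speed; a pose out of reach is approached as far as the arm can. A call is refused whole if a number of a shift passes 1 or a number of a turn 1, either way. A call with a gripper value outside its range is refused whole. The fingers move at their own pace and stop on an object; FORCE is the grip in N (left out, the last holds). Time passes only in rows, so rows that do not move let the fingers close, or fill a call up. It gives the time, the measured TCP pose, the force, the opening and the grip force at its end, in the units of the state.
- ctrl.read_state(): the state, without advancing time (a new reading comes with each control period).
- ctrl.capture(name): name is "scene" or "side" or "wrist"; returns the picture (400x640x3 uint8, red, green, blue); there is no depth.
- ctrl.calibration(name): a dict with "vfov" (degrees; the focal length in pixels is half the picture's height over the tangent of half this angle, whatever the lens; pixels are square), "cx", "cy" (the principal point, pixels), "k1" (the pictures are not rectified: a ray, as slopes to the right and down, at radius r is drawn at 1 + k1 r^2 times it, then the intrinsics apply), "view" (4x4, takes a point from world to camera coordinates); the wrist camera has in their place "mount" (4x4, takes a point from camera to tool coordinates, whose origin is the TCP and whose axes are the flange's). Camera axes: x right, y up, looking along -z (the intrinsics and any distortion apply to the point x, -y, -z); pixel columns grow to the right and rows downward; lengths in mm; the calibration is good to about 2 mm. A picture is of the moment at which its call begins: read the wrist's pose just before it. calibration takes no time and is no camera call.
- ctrl.job_done(): hands the job in; it is judged then, once.
The state is a dict: "t": time; "joint_pos": joint angles; "qvel": joint speeds; "tau": joint torques, N m; "tcp_pos": TCP position; "ee_rot": TCP orientation; "contact_force": force on the tool from outside, world axes, zero at the start; "torque": the same for the moment, N m; "grip_width": finger opening in mm; "finger_force": force on a finger pad.
Only numpy, scipy, OpenCV 4.12 (cv2) and the standard library are available. Lean on these libraries where they do the work, as an engineer would, in place of code of your own. Each camera call takes 0.05 s, during which the arm holds its last target. There are 200 camera calls.

## Working session

There is one attempt and no reset: what is moved stays moved. The work goes in short steps, Python scripts to look and compute and a shell command to move; the robot and the scene stay as the last step left them, time stands still between calls to the robot, and variables do not carry over. Pictures are saved under pics/ and viewed, at most 10 in all, crops included, and the job is handed in when it is done.

```bash
mkdir -p pics
cat > h.py <<'E'
import numpy as np, cv2
from scipy.spatial.transform import Rotation as R
from scipy.optimize import least_squares
from rig import ctrl
def cam(name,st=None):
    c=ctrl.calibration(name); f=200/np.tan(np.radians(c["vfov"])/2)
    if name=="wrist":
        T=np.eye(4);T[:3,:3]=R.from_rotvec(st["ee_rot"]).as_matrix();T[:3,3]=st["tcp_pos"]
        V=np.linalg.inv(T@np.array(c["mount"]))
    else: V=np.array(c["view"])
    return dict(f=f,cx=c["cx"],cy=c["cy"],k=c["k1"],V=V)
def proj(c,P):
    P=np.atleast_2d(P); q=P@c["V"][:3,:3].T+c["V"][:3,3]
    s=np.c_[q[:,0]/-q[:,2],-q[:,1]/-q[:,2]]; s=s*(1+c["k"]*(s**2).sum(1,keepdims=True))
    return s*c["f"]+[c["cx"],c["cy"]]
def onplane(c,uv,z):
    return least_squares(lambda p:(proj(c,[p[0],p[1],z])-uv).ravel(),[600,0],x_scale=100).x
def tri(obs): # [(cam,uv)]
    r=least_squares(lambda p:np.concatenate([(proj(c,p)-uv).ravel() for c,uv in obs]),[600,0,40],x_scale=100)
    return r.x,r.fun
E
cat > l.py <<'E'
from h import *
st=ctrl.read_state();print({k:np.round(v,3) for k,v in st.items()})
for n in ("scene","side","wrist"):
    a=ctrl.capture(n);cv2.imwrite(f"pics/{n}0.png",a[...,::-1])
    c=ctrl.calibration(n);print(n,{k:np.round(v,3).tolist() for k,v in c.items()})
E
python3 l.py
```

```text
{'t': np.float64(0.0), 'joint_pos': array([-0.042,  0.418, -0.01 ,  1.614,  0.005,  1.111, -0.053]), 'qvel': array([-0.002,  0.002,  0.001, -0.001, -0.001,  0.001, -0.001]), 'tau': array([ 4.0000e-03, -8.5126e+01,  6.4000e-01, -4.2599e+01, -4.9000e-02,
        1.9000e-02,  0.0000e+00]), 'tcp_pos': array([ 6.24590e+02, -1.70000e-02,  1.65532e+02]), 'ee_rot': array([-2.221e+00, -2.221e+00,  1.000e-03]), 'contact_force': array([ 0.614, -0.018,  0.489]), 'torque': array([ 0.004, -0.01 , -0.007]), 'finger_force': np.float64(0.0), 'grip_width': np.float64(93.949)}
scene {'vfov': 45.051, 'cx': 321.768, 'cy': 202.084, 'k1': -0.109, 'view': [[0.554, -0.833, -0.012, -333.628], [0.427, 0.272, 0.862, -293.043], [-0.715, -0.482, 0.506, -945.514], [0.0, 0.0, 0.0, 1.0]]}
side {'vfov': 43.818, 'cx': 325.205, 'cy': 192.784, 'k1': -0.09, 'view': [[0.928, -0.372, -0.016, -496.242], [0.244, 0.576, 0.78, -170.089], [-0.281, -0.728, 0.625, -1639.627], [0.0, 0.0, 0.0, 1.0]]}
wrist {'vfov': 58.154, 'cx': 325.542, 'cy': 199.092, 'k1': -0.007, 'mount': [[-0.0, 0.958, 0.288, 85.377], [1.0, 0.0, -0.0, 0.722], [-0.0, 0.288, -0.958, -217.838], [0.0, 0.0, 0.0, 1.0]]}
```

View pics/scene0.png

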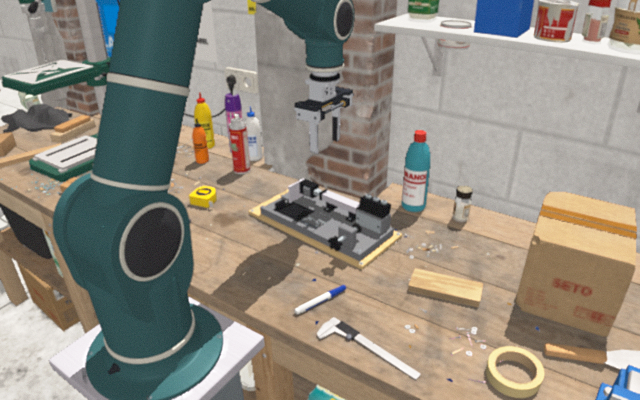

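View pics/side0.png

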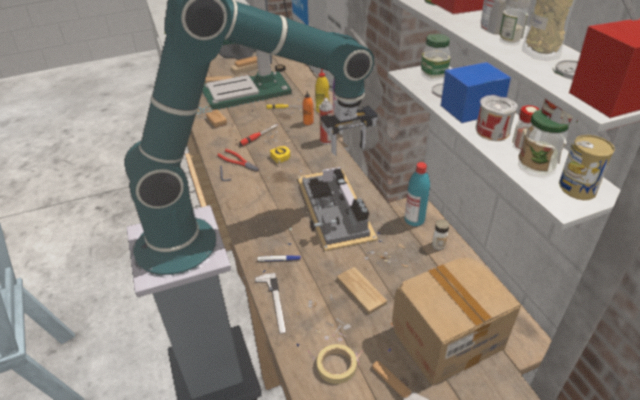

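View pics/wrist0.png

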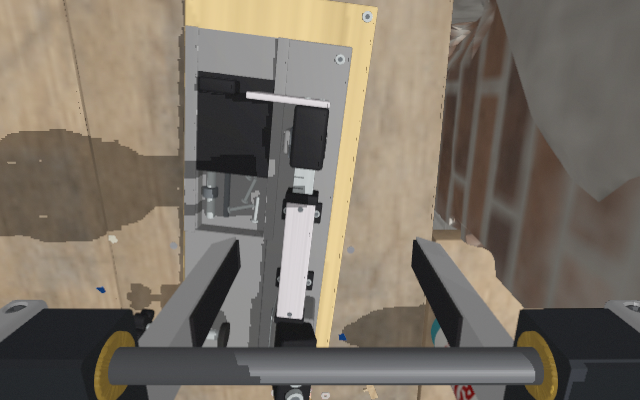

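The wrist view is the most useful. The cover (197–272, 72–175) is part open, with its finger bar at about (197–240, 75–92). The stop plate is at (246–328, 92–107), the head at (292–327, 105–170) and the collar at about (287–320, 192–215). The tape and the board are well away from the jig. Next I'll shift about 75 mm along +y for a second view.

```bash
python3 -m handwheel '[[0,0.8,0,0,0],[0,0.8,0,0,0],[0,0.9,0,0,0],[0,0,0,0,0],[0,0,0,0,0],[0,0,0,0,0],[0,0,0,0,0],[0,0,0,0,0]]' 20
python3 - <<'E'
from h import *
import json
st=ctrl.read_state();a=ctrl.capture("wrist");cv2.imwrite("pics/wrist1.png",a[...,::-1])
json.dump({k:np.array(st[k]).tolist() for k in("tcp_pos","ee_rot")},open("st1.json","w"))
b=cv2.imread("pics/wrist0.png")
cv2.imwrite("pics/c0.png",cv2.resize(b[0:225,170:390],None,fx=2.6,fy=2.6,interpolation=cv2.INTER_CUBIC))
cv2.imwrite("pics/c1.png",cv2.resize(a[100:330,150:400,::-1],None,fx=2.6,fy=2.6,interpolation=cv2.INTER_CUBIC))
E
```

```text
t: 0.82
tcp_pos: [625.0, 73.8, 166.1]
ee_rot: [2.223, 2.22, -0.001]
contact_force: [0.4, -0.2, 0.5]
grip_width: 44.0
finger_force: 0.0
```

View pics/c0.png

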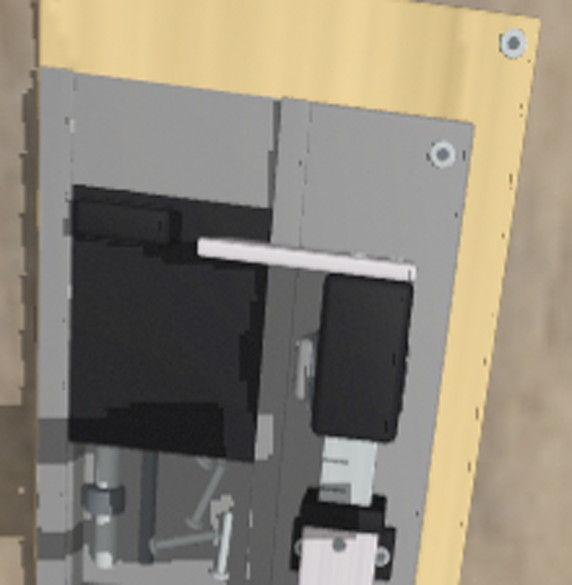

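View pics/c1.png

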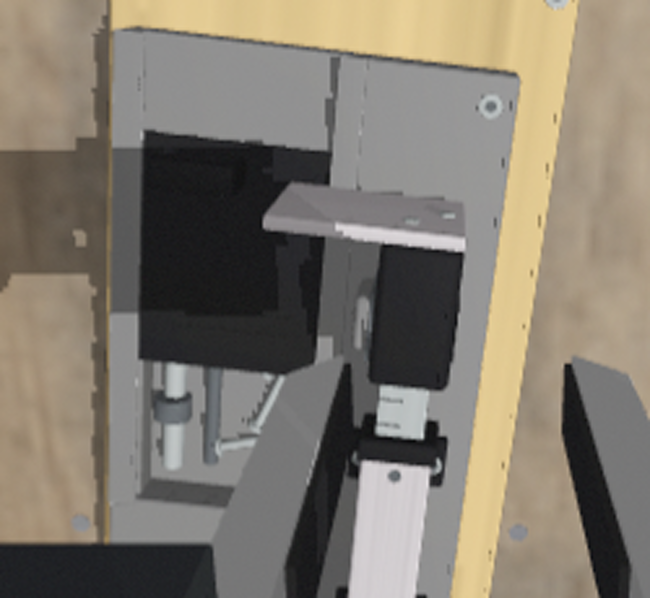

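c0 (wrist view 0, scale 2.6): jig back corner (473,124), front corner (38,67), cover corners (73,185), (272,207), (69,440), (254,462), finger bar at about (72–180, 203–245). Head inner edge (313,432)–(393,440), collar outer edge about (305,488)–(385,495).
c1 shows the same features: (520,75), (113,32), (145,130), (331,152), (140,357); head inner edge (371,382)–(446,388).

```bash
cat > m.py <<'E'
from h import *
import json
s0=dict(tcp_pos=[624.59,0,165.53],ee_rot=[-2.221,-2.221,.001]);s1=json.load(open("st1.json"))
c0,c1=cam("wrist",s0),cam("wrist",s1)
A=lambda x,y:(c0,np.array([170+x/2.6,y/2.6])); B=lambda x,y:(c1,np.array([150+x/2.6,100+y/2.6]))
pts=dict(jback=(A(473,124),B(520,75)),jfront=(A(38,67),B(113,32)),wash=(A(442,154),B(490,106)),
 cov_of=(A(73,185),B(145,130)),cov_ob=(A(272,207),B(331,152)),cov_if=(A(69,440),B(140,357)),
 head_if=(A(313,432),B(371,382)),head_ib=(A(393,440),B(446,388)),screw=(A(339,545),B(394,476)),plate_b=(A(415,266),B(465,237)))
P={}
for k,o in pts.items():
    P[k],r=tri(o);print(k,P[k].round(1),r.round(1))
d=P["jback"]-P["jfront"];print("yaw via edge",np.degrees(np.arctan2(d[1],d[0])))
# jig pose from corners (z=34 plane, |75,175|) averaged over views
X=[onplane(*o,34) for k in("jfront","jback") for o in pts[k]]
f=lambda p:np.concatenate([np.array(X[i])-p[:2]-R.from_euler("z",p[2]).as_matrix()[:2,:2]@np.array([[-75,175],[-75,175],[75,175],[75,175]][i]) for i in range(4)])
r=least_squares(f,[600,0,0],x_scale=[100,100,.1]);print("jig",r.x,np.degrees(r.x[2]),r.fun.round(1))
M=R.from_euler("z",r.x[2]).as_matrix()[:2,:2]
for k in P:print(k,"jigframe",((P[k][:2]-r.x[:2])@M).round(1))
for n,xy,z in(("bar tl",(75,205),54.5),("bar tr",(180,212),54.5),("bar br",(172,243),54.5),("collarf",(305,490),81.5),("collarb",(385,497),81.5),("head_if",(313,432),89),("head_ib",(393,440),89)):
    print(n,((onplane(*A(*xy),z)-r.x[:2])@M).round(1))
E
python3 m.py
```

```text
jback [649.7 123.5  26.8] [ 0.2  0.  -0.2 -0. ]
jfront [502.1 140.3  38.9] [ 0.3 -0.  -0.3  0. ]
wash [638.4 112.9  34.7] [-0. -0.  0.  0.]
cov_of [506.7 103.2  28.3] [ 0.3 -0.  -0.3  0. ]
cov_ob [578.2  95.4  32.9] [ 0.1 -0.  -0.1  0. ]
cov_if [496.   10.2  29.4] [ 0.2 -0.  -0.2  0. ]
head_if [596.1  25.   87. ] [ 0.2 -0.  -0.2  0. ]
head_ib [621.9  22.1  85.6] [ 0.3  0.  -0.3 -0. ]
screw [602.9 -15.9  79.4] [-0.  0.  0. -0.]
plate_b [628.6  76.6  86. ] [ 0.   0.  -0.1 -0. ]
yaw via edge -6.474975084804027
jig [ 5.54940887e+02 -4.18585118e+01 -1.13932947e-01] -6.527877022016361 [-0.2  0.5  0.4 -0.5 -0.2 -0.7  0.1  0.8]
jback jigframe [ 75.4 175.1]
jfront jigframe [-73.2 174.9]
wash jigframe [ 65.3 163.3]
cov_of jigframe [-64.5 138.6]
cov_ob jigframe [  7.5 139.1]
cov_if jigframe [-64.5  45. ]
head_if jigframe [33.2 71.1]
head_ib jigframe [59.2 71.1]
screw jigframe [44.7 31.3]
plate_b jigframe [ 59.7 126.1]
bar tl [-55.1 132. ]
bar tr [-20.1 133.7]
bar br [-22.3 123.4]
collarf [31.7 50. ]
collarb [58.5 50.6]
head_if [33.2 71.5]
head_ib [59.  71.8]
```

```bash
python3 -m handwheel '[[0,0.35,-0.76,0,0],[0,0.35,-0.76,0,0],[0,0.35,-0.76,0,0],[0,0.35,-0.77,0,0],[0,0,0,0.8,0.65],[0,0,0,0.8,0.65],[0,0,0,0.7,0],[0,0,0,0.7,0]]' 20
cat > s.py <<'E'
from h import *
O=np.array([563.4,-62.7]);M=R.from_euler("z",-6.53,degrees=True).as_matrix()[:2,:2]
s=ctrl.read_state();p=np.array(s["tcp_pos"])
Rm=R.from_rotvec(s["ee_rot"]).as_matrix()
print("t",s["t"],"jig",((p[:2]-O)@M).round(1),"z",p[2].round(1),"toolx yaw",np.degrees(np.arctan2(-Rm[0,0],Rm[1,0])).round(2),"F",np.round(s["contact_force"],1),"w",round(s["grip_width"],1),"ff",round(s["finger_force"],1))
E
python3 s.py
python3 - <<'E'
from h import *
a=ctrl.capture("wrist");cv2.imwrite("pics/w2.png",a[...,::-1])
E
```

```text
t: 1.53
tcp_pos: [533.4, 116.6, 75.4]
ee_rot: [2.345, 2.091, 0.0]
contact_force: [0.8, -0.2, 0.2]
grip_width: 0.6
finger_force: 0.0
t 1.5333 jig [-50.1 174.7] z 75.4 toolx yaw -6.56 F [ 0.8 -0.2  0.2] w 0.6 ff 0.0
```

View pics/w2.png

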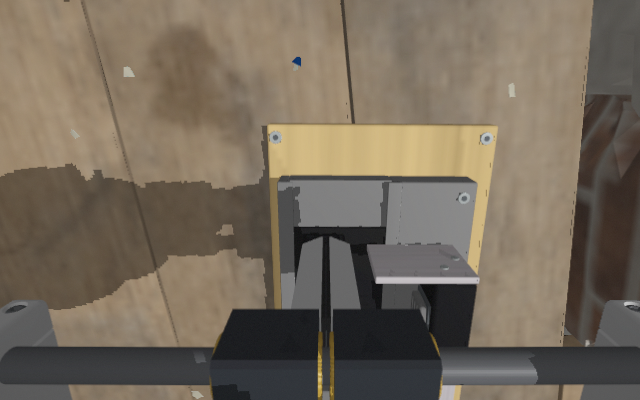

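The fingers are shut with the tips near (325,240), over the cover's outer end. They are aligned with the jig and clear of the stop plate, which starts at about column 368. Next I'll descend and push.

```bash
python3 -m handwheel '[[0,0,0,0.4,0],[0,0,0,0.4,0],[0,0,0,0.35,0],[0,0,0,0,0],[0,-0.3,0,0,0],[0,-0.3,0,0,0],[0,-0.3,0,0,0],[0,-0.3,0,0,0]]' 20; python3 s.py
python3 -m handwheel '[[0,-0.25,0,0,0],[0,-0.25,0,0,0],[0,-0.2,0,0,0],[0,-0.2,0,0,0],[0,-0.1,0,0,0],[0,0,0,0,0],[0,0,0,0,0],[0,0,0,0,0]]'; python3 s.py
```

```text
t: 2.25
tcp_pos: [529.6, 79.8, 42.2]
ee_rot: [2.344, 2.091, 0.001]
contact_force: [-0.3, 0.3, -0.4]
grip_width: 0.6
finger_force: 0.0
t 2.25 jig [-49.8 137.7] z 42.2 toolx yaw -6.54 F [-0.3  0.3 -0.4] w 0.6 ff 0.0
t: 2.92
tcp_pos: [526.0, 51.9, 41.6]
ee_rot: [-2.343, -2.092, -0.0]
contact_force: [-0.1, 0.3, 0.6]
grip_width: 0.7
finger_force: 0.0
t 2.9167 jig [-50.2 109.6] z 41.6 toolx yaw -6.47 F [-0.1  0.3  0.6] w 0.7 ff 0.0
```

```bash
python3 -m handwheel '[[0,-0.05,0,0,0],[0,-0.05,0,0,0],[0,-0.05,0,0,0],[0,-0.05,0,0,0],[0,-0.05,0,0,0],[0,-0.05,0,0,0],[0,-0.05,0,0,0],[0,-0.05,0,0,0]]'; python3 s.py
python3 - <<'E'
from h import *
a=ctrl.capture("wrist");b=ctrl.capture("side")
x=cv2.resize(b[150:260,280:400],(480,440),interpolation=cv2.INTER_CUBIC)
w=a[100:400,180:480]; w=cv2.resize(w,(440,440))
w=np.clip(w.astype(float)*1.5,0,255).astype("uint8")
cv2.imwrite("pics/w3.png",np.hstack([w,x[:,:350]])[...,::-1])
E
```

```text
t: 3.58
tcp_pos: [524.6, 39.3, 41.6]
ee_rot: [-2.344, -2.092, 0.0]
contact_force: [-1.2, -0.8, 0.2]
grip_width: 0.8
finger_force: 0.0
t 3.5833 jig [-50.1  97. ] z 41.6 toolx yaw -6.5 F [-1.2 -0.8  0.2] w 0.8 ff 0.0
```

View pics/w3.png

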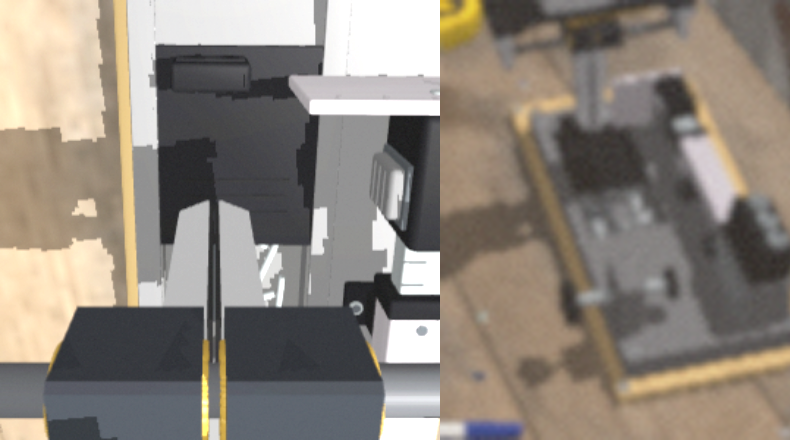

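The finger bar sits at (173–250, 55–92) in the crop, on the +y side of the fingertips at (212,200). So the push missed it or it slipped past; I'll measure where it stands.

```bash
cat > m2.py <<'E'
from h import *
O=np.array([563.4,-62.7]);M=R.from_euler("z",-6.53,degrees=True).as_matrix()[:2,:2]
s=ctrl.read_state();c=cam("wrist",s);k=300/440
for n,(x,y),z in(("bar ol",(175,57),54.5),("bar or",(250,58),54.5),("bar il",(175,66),54.5),("bar il",(175,90),33.5),("cov outer",(160,45),33.5),("cov outer r",(322,45),33.5),("cov inner",(160,243),33.5),("tip",(212,200),41.6),("jig front lip corner",(322,0),36),("collar",(392,282),81.5),("head inner",(392,248),89)):
    print(n,((onplane(c,np.array([180+x*k,100+y*k]),z)-O)@M).round(1))
print("tcp px",proj(c,s["tcp_pos"]), "wing corners:",[proj(c,np.r_[O+M@np.array(q),34]).round(0).tolist() for q in((-86,195),(64,195))])
E
python3 m2.py
```

```text
bar ol [-64.3 156.2]
bar or [-35.4 155.8]
bar il [-64.4 152.8]
bar il [-66.2 139.3]
cov outer [-72.1 158.6]
cov outer r [ -3.5 158.6]
cov inner [-74.8  65.9]
tip [-50.1  91.3]
jig front lip corner [ -5.1 177.1]
collar [18.8 74.1]
head inner [14.6 92.5]
tcp px [[324.49342839 228.47882247]] wing corners: [[[264.0, 68.0]], [[517.0, 69.0]]]
```

Run:
```python
from h import *
s=ctrl.read_state();p=np.array(s["tcp_pos"])
for n in("side","scene"):
    c=cam(n);print(n,[proj(c,p+[0,0,d]).round(1).tolist() for d in(0,19,35,60)])
    a=ctrl.capture(n);u,v=proj(c,p)[0].astype(int)
    x=cv2.resize(a[v-50:v+30,u-45:u+45],None,fx=4.4,fy=4.4,interpolation=cv2.INTER_CUBIC)
    x=np.clip(x.astype(float)*1.6,0,255)
    if n=="side":L=x;print(u-45,v-50)
    else: cv2.imwrite("pics/w4.png",np.hstack([L,x])[...,::-1]);print(u-45,v-50)
c=cam("wrist",s)
m=R.from_rotvec(s["ee_rot"]).as_matrix()
for z in(0,20,35): print(z,proj(c,p+m@np.array([8,0,-z])),proj(c,p+m@np.array([8,12.5,-z])))
```

```text
side [[[318.4, 189.2]], [[318.2, 185.0]], [[318.1, 181.5]], [[317.9, 175.8]]]
273 139
scene [[[293.9, 210.3]], [[293.6, 204.3]], [[293.3, 199.2]], [[292.9, 191.1]]]
248 160
0 [[324.48041862 216.84100913]] [[343.94921542 216.83613692]]
20 [[324.39190232 228.23384084]] [[345.62067243 228.22812004]]
35 [[324.3142634  238.22812914]] [[347.08673345 238.22156913]][ WARN:0@2.922] global loadsave.cpp:1063 imwrite_ Unsupported depth image for selected encoder is fallbacked to CV_8U.
```

View pics/w4.png

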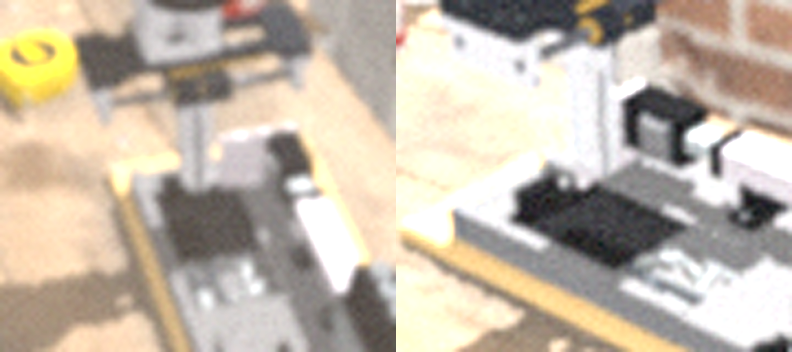

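The fingertips show at about (317,181) in side and (293,202) in scene. Both put the real tips about 30 mm above the reported TCP, which explains why they passed over the bar. I'll go back over the bar and descend behind it while watching the force.

```bash
python3 -m handwheel '[[0,0,0,-0.6,0],[0,0.6,0,0,0],[0,0.6,0,0,0],[0,0.6,0,0,0],[0,0.7,0,0,0],[0,0,0,0.6,0],[0,0,0,0.4,0],[0,0,0,0,0]]' 20; python3 s.py
python3 -m handwheel '[[0,0,0,0.1,0],[0,0,0,0.1,0],[0,0,0,0.1,0],[0,0,0,0,0],[0,0,0,0,0],[0,0,0,0,0],[0,0,0,0,0],[0,0,0,0,0]]'; python3 s.py
```

```text
t: 4.45
tcp_pos: [531.5, 113.4, 27.3]
ee_rot: [-2.343, -2.091, 0.005]
contact_force: [-0.8, 0.8, -0.1]
grip_width: 0.3
finger_force: 0.0
t 4.45 jig [-51.7 171.3] z 27.3 toolx yaw -6.49 F [-0.8  0.8 -0.1] w 0.3 ff 0.0
t: 5.12
tcp_pos: [533.2, 114.0, 20.8]
ee_rot: [2.344, 2.092, 0.0]
contact_force: [-0.4, 0.4, -0.1]
grip_width: 0.8
finger_force: 0.0
t 5.1167 jig [-50.1 172.2] z 20.8 toolx yaw -6.5 F [-0.4  0.4 -0.1] w 0.8 ff 0.0
```

```bash
python3 -m handwheel '[[0,0,0,0.1,0],[0,0,0,0.1,0],[0,0,0,0.1,0],[0,0,0,0,0],[0,0,0,0,0],[0,0,0,0,0],[0,0,0,0,0],[0,0,0,0,0]]'; python3 s.py
python3 -m handwheel '[[0,0,0,0.05,0],[0,0,0,0.05,0],[0,0,0,0.05,0],[0,0,0,0,0],[0,0,0,0,0],[0,0,0,0,0],[0,0,0,0,0],[0,0,0,0,0]]'; python3 s.py
```

```text
t: 5.78
tcp_pos: [533.2, 114.0, 11.7]
ee_rot: [2.344, 2.092, 0.0]
contact_force: [1.2, 0.6, 0.5]
grip_width: 0.3
finger_force: 0.0
t 5.7833 jig [-50.1 172.1] z 11.7 toolx yaw -6.5 F [1.2 0.6 0.5] w 0.3 ff 0.0
t: 6.45
tcp_pos: [533.1, 114.0, 7.2]
ee_rot: [2.344, 2.092, -0.0]
contact_force: [0.7, -0.4, -0.3]
grip_width: 0.5
finger_force: 0.0
t 6.45 jig [-50.2 172.1] z 7.2 toolx yaw -6.5 F [ 0.7 -0.4 -0.3] w 0.5 ff 0.0
```

```bash
for i in 1; do python3 -m handwheel '[[0,0,0,0.04,0],[0,0,0,0.03,0],[0,0,0,0,0],[0,0,0,0,0],[0,0,0,0,0],[0,0,0,0,0],[0,0,0,0,0],[0,0,0,0,0]]' >/dev/null; python3 s.py; done
python3 -m handwheel '[[0,0,0,0.03,0],[0,0,0,0.03,0],[0,0,0,0,0],[0,0,0,0,0],[0,0,0,0,0],[0,0,0,0,0],[0,0,0,0,0],[0,0,0,0,0]]'>/dev/null; python3 s.py
```

```text
t 7.1167 jig [-50.1 172.1] z 5.1 toolx yaw -6.5 F [-0.2  0.1 -0.1] w 0.5 ff 0.0
t 7.7833 jig [-50.2 172.1] z 3.3 toolx yaw -6.5 F [-0.   0.2  0.1] w 0.2 ff 0.0
```

```bash
python3 -m handwheel '[[0,-0.1,0,-0.03,0],[0,-0.15,0,0,0],[0,-0.15,0,0,0],[0,-0.15,0,0,0],[0,-0.2,0,0,0],[0,-0.2,0,0,0],[0,-0.2,0,0,0],[0,-0.2,0,0,0]]'>/dev/null; python3 s.py
python3 -m handwheel '[[0,-0.2,0,0,0],[0,-0.2,0,0,0],[0,-0.2,0,0,0],[0,-0.15,0,0,0],[0,-0.1,0,0,0],[0,-0.05,0,0,0],[0,-0.05,0,0,0],[0,0,0,0,0]]'>/dev/null; python3 s.py
```

```text
t 8.45 jig [-50.2 130.9] z 4.1 toolx yaw -6.51 F [-1.2  2.   0.1] w 0.7 ff 0.9
t 9.1167 jig [-50.1 102.9] z 4.1 toolx yaw -6.51 F [0.  0.5 0.2] w 0.3 ff 0.0
```

Pushing now (about 2 N). I'll creep until the end stop shows in the force.

```bash
python3 -m handwheel '[[0,-0.04,0,0,0],[0,-0.04,0,0,0],[0,-0.03,0,0,0],[0,0,0,0,0],[0,0,0,0,0],[0,0,0,0,0],[0,0,0,0,0],[0,0,0,0,0]]'>/dev/null; python3 s.py
```

```text
t 9.7833 jig [-50.1  99.8] z 4.1 toolx yaw -6.5 F [0.3 0.2 1. ] w 0.1 ff 0.1
```

```bash
python3 -m handwheel '[[0,-0.04,0,0,0],[0,-0.03,0,0,0],[0,0,0,0,0],[0,0,0,0,0],[0,0,0,0,0],[0,0,0,0,0],[0,0,0,0,0],[0,0,0,0,0]]'>/dev/null; python3 s.py
python3 -m handwheel '[[0,-0.04,0,0,0],[0,-0.03,0,0,0],[0,0,0,0,0],[0,0,0,0,0],[0,0,0,0,0],[0,0,0,0,0],[0,0,0,0,0],[0,0,0,0,0]]'>/dev/null; python3 s.py
python3 - <<'E'
from h import *
a=ctrl.capture("wrist");b=ctrl.capture("scene")
w=cv2.resize(a[100:400,180:480],(440,440));w=np.clip(w.astype(float)*1.5,0,255).astype("uint8")
x=cv2.resize(b[170:270,245:325],(352,440),interpolation=cv2.INTER_CUBIC)
cv2.imwrite("pics/w5.png",np.hstack([w,x])[...,::-1])
E
```

```text
t 10.45 jig [-50.1  99.6] z 4.2 toolx yaw -6.42 F [ 0.2 10.3 -2.2] w 0.0 ff 5.3
t 11.1167 jig [-50.1  99.5] z 4.3 toolx yaw -6.33 F [ 2.2 20.7 -2.9] w 0.7 ff 10.4
```

View pics/w5.png

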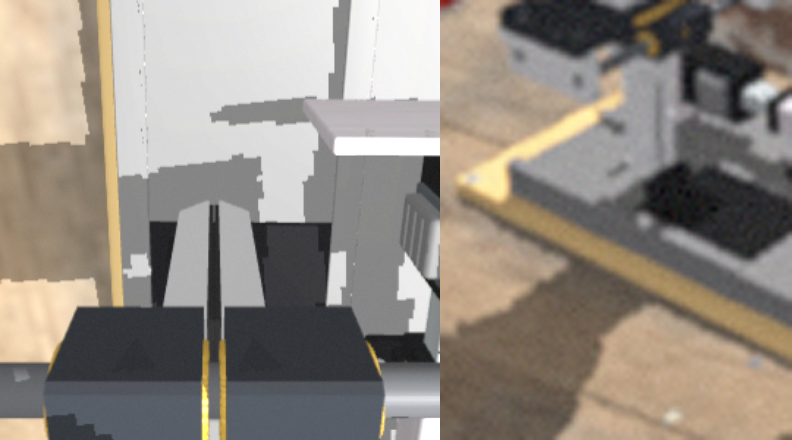

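The cover is home: travel stopped dead at 99.6 and the force climbed from 10 to 21 N. The picture shows the cover edge at row 222 with clear wing beyond it. Next I'll back off, rise, cross to the head with the fingers open and take one look.

```bash
python3 -m handwheel '[[0,0.3,0,0,0],[0,0,0,-0.9,0],[0,0,0,-0.9,0],[66,0,0,-0.9,0],[66,0,0,-0.9,0],[66,0.07,0.94,0,0],[66,0.07,0.94,0,0],[66,0.07,0.94,0,0]]' 25 >/dev/null; python3 -m handwheel '[[66,0,0,0,0],[66,0,0,0,0],[66,0,0,0,0],[66,0,0,0,0],[66,0,0,0,0],[66,0,0,0,0],[66,0,0,0,0],[66,0,0,0,0]]'>/dev/null; python3 s.py
python3 - <<'E'
from h import *
import json
s=ctrl.read_state();json.dump({k:np.array(s[k]).tolist() for k in("tcp_pos","ee_rot")},open("st2.json","w"))
a=ctrl.capture("wrist");cv2.imwrite("pics/w6.png",cv2.resize(a[100:400,180:480,::-1],(600,600),interpolation=cv2.INTER_CUBIC))
E
```

```text
t 12.55 jig [ 34.4 111. ] z 112.3 toolx yaw -6.49 F [-1.5  0.  -0.3] w 65.8 ff 0.0
```

View pics/w6.png

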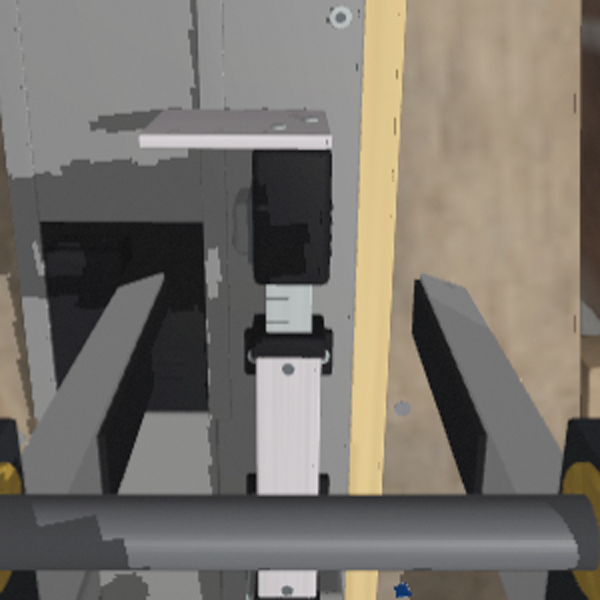

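The head's top is at (253–332, 150–283), the button at about (235–253, 190–255), and the open fingers straddle it (tips at (165,275) and (415,275)). The cover shows no gap. Bare bar runs from row 283 to 333 with lines at 298 and 322. Now I'll check the centring.

Run:
```python
from h import *
import json
O=np.array([563.4,-62.7]);M=R.from_euler("z",-6.53,degrees=True).as_matrix()[:2,:2]
s=json.load(open("st2.json"));c=cam("wrist",s)
for n,(x,y),z in(("headif",(254,283),89),("headib",(331,283),89),("headof",(254,150),89),("shoulder bar",(290,285),77),("line1",(280,298),77),("line2",(280,322),77),("collar top",(290,333),81.5),("button f",(235,222),70),("cover inner",(180,411),33.5),("cover outer",(120,222),33.5),("wash",(340,17),34)):
    print(n,((onplane(c,np.array([180+x/2,100+y/2]),z)-O)@M).round(1))
```

```text
headif [21.6 91.7]
headib [49.5 91.7]
headof [ 22.3 141.1]
shoulder bar [34.7 85.7]
line1 [30.8 80.3]
line2 [30.8 70.1]
collar top [34.7 67.8]
button f [ 13.7 108.7]
cover inner [-17.4   2. ]
cover outer [-39.4  96.3]
wash [ 54.6 183. ]
```

Consistent reading: true jig y is 3.6 mm more than in my frame. That puts the cover at 0 and the arm extension at 25, so it needs another 75 mm. The centring is good, so I'll descend and pinch.

```bash
python3 -m handwheel '[[66,0,0,0.6,0],[66,0,0,0.6,0],[66,0,0,0.6,0],[66,0,0,0.6,0],[66,0,0,0.5,0],[66,0,0,0.34,0],[66,0,0,0,0],[66,0,0,0,0]]' 25 >/dev/null; python3 s.py
python3 -m handwheel '[[0,0,0,0,0],[0,0,0,0,0],[0,0,0,0,0],[0,0,0,0,0],[0,0,0,0,0],[0,0,0,0,0],[0,0,0,0,0],[0,0,0,0,0]]' 25 >/dev/null; python3 s.py
```

```text
t 13.2667 jig [ 34.4 110.9] z 15.0 toolx yaw -6.5 F [0.1 0.  1.1] w 66.2 ff 0.0
t 13.9333 jig [ 33.2 110.7] z 15.0 toolx yaw -6.51 F [-8.6 -0.2  8.5] w 30.0 ff 25.0
```

Width 30.0 mm at 25 N: the button is fully in. I'll relieve the small side load and draw out 70 mm first.

```bash
python3 -m handwheel '[[0,0,-0.04,-0.03,0],[0,0.1,0,0,0],[0,0.15,0,0,0],[0,0.2,0,0,0],[0,0.2,0,0,0],[0,0.2,0,0,0],[0,0.2,0,0,0],[0,0.2,0,0,0]]' >/dev/null; python3 s.py
python3 -m handwheel '[[0,0.2,0,0,0],[0,0.2,0,0,0],[0,0.2,0,0,0],[0,0.2,0,0,0],[0,0.15,0,0,0],[0,0.1,0,0,0],[0,0.05,0,0,0],[0,0,0,0,0]]' >/dev/null; python3 s.py
```

```text
t 14.6 jig [ 33.4 147.8] z 15.3 toolx yaw -6.55 F [  5.1  -3.9 -11.2] w 29.8 ff 25.0
t 15.2667 jig [ 33.6 181. ] z 15.3 toolx yaw -6.52 F [  5.9  -3.2 -11.4] w 30.1 ff 25.0
```

```bash
python3 -m handwheel '[[0,0.05,0.015,0.01,0],[0,0.05,0,0.01,0],[0,0.055,0,0,0],[0,0,0,0,0],[0,0,0,0,0],[0,0,0,0,0],[0,0,0,0,0],[0,0,0,0,0]]' >/dev/null; python3 s.py
python3 - <<'E'
from h import *
import json
O=np.array([563.4,-62.7]);M=R.from_euler("z",-6.53,degrees=True).as_matrix()[:2,:2]
s=ctrl.read_state();a=ctrl.capture("wrist")
c=cam("wrist",s);s6=json.load(open("st2.json"));c6=cam("wrist",s6)
cv2.imwrite("pics/w7.png",a[...,::-1])
import cv2 as cv
# plate/head: expected pixel column profile. w6 (upscaled 2x crop): re-read
w6=cv.imread("pics/w6.png").mean(2)
for x in(270,310): print("w6 col",x,w6[100:170:4,x].astype(int))
g=a.mean(2)
for jx in(27,42):
    for nm,cc in(("now",c),):
        rows=[(y,*proj(cc,np.r_[O+M@np.array([jx,y]),89])[0].round(0).astype(int)) for y in np.arange(196,232,1.5)]
        print(nm,jx,[(float(y),int(v),int(g[v,u])) for y,u,v in rows if 0<=v<400])
E
```

```text
t 15.9333 jig [ 33.6 186.1] z 15.3 toolx yaw -6.5 F [-1.1 -2.1 -0.6] w 30.0 ff 25.0
w6 col 270 [147 146 144 119 119 121 120 117 116 199 211 209 146  31  40  42  41  42]
w6 col 310 [148 148 146 121 106 168 121 122 114 195 212 207 181  31  45  47  47  47]
now 27 [(196.0, 269, 22), (197.5, 265, 21), (199.0, 262, 20), (200.5, 259, 26), (202.0, 256, 18), (203.5, 253, 20), (205.0, 250, 21), (206.5, 247, 21), (208.0, 244, 19), (209.5, 240, 23), (211.0, 237, 21), (212.5, 234, 23), (214.0, 231, 22), (215.5, 227, 34), (217.0, 224, 149), (218.5, 221, 195), (220.0, 218, 199), (221.5, 214, 156), (223.0, 211, 113), (224.5, 208, 116), (226.0, 204, 113), (227.5, 201, 114), (229.0, 197, 113), (230.5, 194, 111)]
now 42 [(196.0, 269, 23), (197.5, 265, 20), (199.0, 262, 20), (200.5, 259, 23), (202.0, 256, 22), (203.5, 253, 22), (205.0, 250, 18), (206.5, 247, 21), (208.0, 244, 23), (209.5, 240, 23), (211.0, 237, 37), (212.5, 234, 38), (214.0, 231, 38), (215.5, 227, 35), (217.0, 224, 154), (218.5, 221, 196), (220.0, 218, 200), (221.5, 214, 146), (223.0, 211, 112), (224.5, 208, 116), (226.0, 204, 112), (227.5, 201, 112), (229.0, 197, 172), (230.5, 194, 92)]
```

```bash
python3 - <<'E'
from h import *
import json
O=np.array([563.4,-62.7]);M=R.from_euler("z",-6.53,degrees=True).as_matrix()[:2,:2]
s=ctrl.read_state();c=cam("wrist",s);c6=cam("wrist",json.load(open("st2.json")))
w6=cv2.imread("pics/w6.png").mean(2);w7=cv2.imread("pics/w7.png").mean(2)
def edges(c,img,y0,fn,z,jx):
    ys=np.arange(y0-4,y0+10,.1);uv=np.array([proj(c,np.r_[O+M@np.array([jx,y]),z])[0] for y in ys])
    uv=fn(uv).astype(np.float32);p=cv2.remap(img.astype(np.float32),uv[:,:1],uv[:,1:],cv2.INTER_LINEAR).ravel()
    i=np.argmax(p>110);j=i+np.argmax(p[i+15:]<160)+15;return np.array([ys[i],ys[j]])
for z in(86,87.5,89):
  for jx in(27,32,42):
    a=edges(c6,w6,141.5,lambda q:(q-[180,100])*2+.5,z,jx);b=edges(c,w7,216.5,lambda q:q,z,jx);print(z,jx,a,b,(b-a).round(2))
print(ctrl.read_state()["t"])
E
python3 s.py
```

```text
86 27 [141.2 146.2] [215.8 220.6] [74.6 74.4]
86 32 [141.2 146.2] [215.8 220.6] [74.6 74.4]
86 42 [141.  146.2] [215.8 220.5] [74.8 74.3]
87.5 27 [141.5 146.5] [216.4 221.1] [74.9 74.6]
87.5 32 [141.5 146.5] [216.4 221.1] [74.9 74.6]
87.5 42 [141.3 146.5] [216.4 221. ] [75.1 74.5]
89 27 [141.8 146.8] [217.  221.6] [75.2 74.8]
89 32 [141.9 146.8] [217.  221.6] [75.1 74.8]
89 42 [141.6 146.8] [217.  221.5] [75.4 74.7]
15.9833
t 15.9833 jig [ 33.6 186.1] z 15.3 toolx yaw -6.5 F [-1.2 -2.5  0.1] w 29.8 ff 25.0
```

The image gives about 75 mm of draw and the arm's motion gives 75.4. The grip is firm and the spring load shows at about 2.5 N, so I'm handing in.

```bash
python3 -c "
from rig import ctrl
print(ctrl.job_done())"
```

```text
the job is handed in; nothing more can be done
None
```

The job is handed in: the cover is hard against its end stop, and the arm is held at about 100 mm with the head gripped and the button squeezed in; the 100 mm is worked out from 75 mm of measured draw (±1 mm), as I did not check the scale line at the mouth by eye, and the tape and loose board were not approached.

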